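# Set and lock the tilting assembly stand, then lay the gantry plate on it

### The arm

A 7-joint arm with a two-finger parallel gripper is mounted at the origin on the work surface. World frame = base frame: x ahead of the robot, y to its left, z up, the work surface at z = 0. Lengths are in m, angles in rad, forces in N, time in s.
With the tool pointing down it reaches from about 0.425 to 0.975 m from the base axis. Payload 16.7 kg.
Tool frame: the origin (TCP) lies at the very end of the fingers, on their centre line; the grasp point (between the pads) lies 19 mm behind it (pinch_z is the distance from the TCP to the grasp point, in m); z points along the fingers, y is the line along which they close (so a half turn about z gives the same grasp; the last joint's range is limited). The gripper opens to 85 mm and grips with 20 to 120 N. Pads are 22 mm wide; open, the fingers measure 114 mm over their backs; the gripper's body (76 mm by 85 mm) begins 54 mm behind the grasp point. The pads swing forward as they close: fully open they stand 13 mm farther back than shut.
Start: joints at [-1.262, 0.426, 0.074, 1.606, -0.034, 1.111, -0.067], TCP at [0.299, 0.605, 0.231] pointing down, gripper open.
Joint ranges: [-2.85, 2.85], [-0.5, 2.14], [-1.23, 1.37], [0.21, 2.46], [-1.02, 4.16], [0.16, 2.05], [-2.73, 2.73]. Speed limits (rad/s): [1.89, 1.89, 2.39, 2.39, 3.01, 3.01, 3.01].

### API

Orientations are given as a unit quaternion [x, y, z, w].
In Python, from plant import get_obs, snapshot, close_job, pinch_z gives the robot as it stands.
- The arm moves only by the shell command python3 -m inch 'ROWS' [FORCE]. ROWS is JSON, a list of rows, each an object of numbers: "claw": the closure, from 0 (fully open) to 1 (shut); "tx", "ty", "tz": the shift along the tool's x, y, z in cm; "wx", "wy", "wz": the turn, a rotation vector about the tool's x, y, z in rad. A call has 1 to 20 rows; each row is the pose to reach, as a shift and turn from the pose commanded when the call began, along the tool's axes at that moment; what a row does not reach only later rows make up. A row lasts 1/10 s, in which the tool goes at most 50 mm and 8.59 degrees, less where a joint would pass 70% of its speed; a pose out of reach is approached as far as the arm can. A call with a gripper value outside its range is refused whole. The fingers move at their own pace and stop on an object; FORCE is the grip in N (left out, the last holds). Time passes only in rows, so rows that repeat a pose let the fingers close. It gives the time, the measured TCP pose, the force, the opening and the grip force at its end, in the units of the state.
- get_obs(): the state, without advancing time (a new reading comes with each control period).
- snapshot(name): name is "scene" or "side" or "wrist"; returns a dict with "frame" (480x640x3 uint8, blue, green, red), "range_z" (480x640 float32, m along the optical axis (not along the pixel's ray), 0 where there is no reading), "mtx" (3x3 intrinsics, pixels), "k1" (the pictures are not rectified: a ray, as slopes to the right and down, at radius r is drawn at 1 + k1 r^2 times it, then the intrinsics apply), "R" (3x3) and "t" (3): a world point X has camera coordinates R X + t. Camera axes: x right, y down, z forward; pixel columns grow to the right and rows downward; lengths in m; the calibration is good to about 2 mm. A picture is of the moment at which its call begins.
- close_job(): hands the job in; it is judged then, once.
The state is a dict: "time": time; "joints": joint angles; "dq": joint speeds; "joint_efforts": joint torques, N m; "tcp_pos": TCP position; "eef_rot": TCP orientation; "force": force on the tool from outside, world axes, zero at the start; "torque": the same for the moment, N m; "gripper_width": finger opening in m; "gripper_force": force on a finger pad.
Only numpy, scipy, OpenCV 4.12 (cv2) and the standard library are available. Lean on these libraries where they do the work, as an engineer would, in place of code of your own. Each camera call takes 0.05 s, during which the arm holds its last target. There are 200 camera calls.

### The job

The tilting assembly stand has been left unlocked: first swing its cradle to 30 degrees (rails sloping down away from you, the yellow-marked notch under the pin) and push the red-knobbed index pin fully home. Then slide the red gantry plate lengthwise out over the open end of its tray until it overhangs far enough to be gripped, and lay it, set down rather than dropped, flat and centred along the cradle's two rails with its lower end against the black stop. Leave the bottle, webcam, glue stick and screwdriver where they are.

Things in the scene. Friction and masses are not known exactly. Their poses are not given: they have to be found in the camera images.
- stand: Fixed tilting stand: dark base 220 x 246 x 12 mm, two grey cheeks (64 mm wide in x, inner faces at y = +-93 mm, 12 mm thick, tops at z = 182 mm) carrying a level trunnion axis along the stand's y at x = 0, z = 150 mm. Origin: centre of the base's underside; x away from the robot (yaw within 0.15 rad), z up.
- cradle (a joint): Tilt of the cradle about the trunnion axis, rad: 0 = rails level; positive = the far end of the rails down, the near end up. Range -0.3 to 1.15. Stays where it is left (friction 0.4 N m, about 4 N at the lever grip). The index notches meet the pin at 0, 30 (0.524 rad) and 60 degrees. Within about 5 degrees the pin centres it; farther off the pin lands on a tooth and stops.
- notch (a point): Outer end of the yellow-marked notch in the rim of the steel index wheel (70 mm radius, 12 mm thick, notches every 30 degrees, on the left (+y) end of the cradle's shaft, its middle 114 mm left of the stand's middle). Turns with the cradle; at 30 degrees it is under the pin. Frame parallel to the cradle.
- seat (a point): Where the plate's origin belongs: between the rails, level with their tops; turns with the cradle (10 mm below the trunnion axis, 5 mm nearer the stop). x along the rails, down the slope to the stop, z out of their top face. Two aluminium rails 20 mm square, outer sides at y = +-24 mm, x = -95 to +75 mm; below them only a cross beam 20 to 40 mm under their tops, x = -15 to 5 mm. End plates at |y| = 75 to 81 mm, x = -25 to 15 mm.
- stop (a point): Middle of the top edge of the black stop's inner face, at the far, lower end of the rails: 75 mm down the rails from point seat, 14 mm above the rails' tops. The stop is 48 mm wide and 6 mm thick. Frame parallel to the cradle.
- lever_grip (a point): Middle of the lever's orange round grip, 22 mm in diameter, 60 mm long along the stand's y, on the right (-y) side, 146 mm right of the stand's middle. Fixed to the cradle: goes round the trunnion axis at 110 mm radius, leaning 0.436 rad from vertical towards the robot when the cradle is level; pushing it away from the robot raises the tilt. Frame parallel to the cradle.
- pin (a joint): Travel of the index pin, m: 0 = drawn out (starts 0 to 3 mm in), 0.022 = fully home in a notch. Stays where it is left; pushing takes about 5 to 10 N along the pin, up to 15 N while it centres the cradle.
- pin_knob (a point): Centre of the outer face of the pin's red round knob (34 mm in diameter, 22 mm thick), 114 mm left of the stand's middle. z points outward along the pin, straight away from the trunnion axis, leaning 30 degrees from vertical towards the robot; 152 mm from the axis when drawn, 130 mm when home. Push along -z. Below the knob is a guide block 32 x 36 mm, outer face 106 mm from the axis.
- tray: Fixed: a narrow grey plastic tray on a teal and white filament box 205 x 205 x 70 mm. Origin: bench level under the box; x away from the robot (yaw within 0.15 rad). Tray floor at z = 74 mm from its open front end at x = -100 mm (box front face: x = -97.5 mm) to the back wall at x = 105 mm. Side walls' inner faces at y = +-38 mm, 3 mm thick; side and back walls reach z = 90 mm.
- plate: Loose red aluminium gantry plate, 150 x 60 x 6 mm (x, y, z), 0.12 to 0.18 kg; its dark screw holes cannot be entered. Origin: centre of its underside; x along its length, z up. It starts flat in the tray, lengthwise, its front end 4 to 16 mm inside the tray's open front end. Both ends and both faces are alike.
- cleaner: Bystander: white bottle with blue cap, 58 mm in diameter, 150 mm tall, standing; origin under its centre.
- webcam: Bystander: white ball-shaped webcam with black face, 72 mm in diameter, 86 mm tall; origin under its centre.
- glue_stick: Bystander: white glue stick with orange cap, 31 mm in diameter, 103 mm tall, standing; origin under its centre.
- driver: Bystander: screwdriver 180 mm long lying on the bench; origin under its middle, x along it.
Mind the look-alikes: they are no part of the job. Of the things like the plate, leave any that is brown or white; of the rest the smaller one is meant.

How it is judged:
By the outcome, as a careful person would: the job done as asked, in the order asked, and still so for the second after the job is handed in, with the robot touching nothing.
It also fails if it takes over 61 s, if anything falls off the work surface, if the arm or the gripper's body presses on something with over 40 N, if the wrist force passes 120 N, or if a joint passes its speed limit or range.

## Working session

There is one attempt and no reset: what is moved stays moved. The work goes in short steps, Python scripts to look and compute and a shell command to move; the robot and the scene stay as the last step left them, time stands still between calls to the robot, and variables do not carry over. Pictures are saved under pics/ and viewed, at most 10 in all, crops included, and the job is handed in when it is done.

```bash
ls; mkdir -p pics
cat > h.py <<'E'
import numpy as np, cv2, pickle
from scipy.spatial.transform import Rotation as R
from plant import get_obs, snapshot, close_job, pinch_z
def snap(n):
    s=snapshot(n); pickle.dump(s,open(f'{n}.pkl','wb')); return s
def load(n): return pickle.load(open(f'{n}.pkl','rb'))
def world(s,u,v,d=None,z=None):
    K=s['mtx']; p=np.array([(u-K[0,2])/K[0,0],(v-K[1,2])/K[1,1]]); q=p.copy()
    for _ in range(20): q=p/(1+s['k1']*(q@q))
    ray=np.array([q[0],q[1],1.]); Rm=np.array(s['R']);t=np.array(s['t'])
    if z is not None:
        o=-Rm.T@t; w=Rm.T@ray; return o+w*(z-o[2])/w[2]
    if d is None: 
        a=s['range_z'][int(v)-1:int(v)+2,int(u)-1:int(u)+2]; a=a[a>0]; d=np.median(a) if a.size else np.nan
    return Rm.T@(ray*d-t)
def proj(s,X):
    c=np.array(s['R'])@np.array(X)+np.array(s['t']); q=c[:2]/c[2]; q=q*(1+s['k1']*(q@q)); K=s['mtx']
    return K[0,0]*q[0]+K[0,2],K[1,1]*q[1]+K[1,2]
E
python3 - <<'E'
from h import *
a=snap('scene');b=snap('side')
cv2.imwrite('pics/a.png',a['frame']);cv2.imwrite('pics/b.png',b['frame'])
for s in(a,b): print(-np.array(s['R']).T@s['t'])
o=get_obs();print(o['tcp_pos'],o['eef_rot'],R.from_quat(o['eef_rot']).as_matrix().round(3),pinch_z)
E
```

```text
pics
[ 1.02165971 -0.26304243  0.98895821]
[-0.2741844  -0.70437075  1.0469779 ]
[0.29880552 0.60485601 0.23070347] [ 2.27412073e-01  9.73798457e-01 -5.50566193e-04 -1.01695076e-04] [[-0.897  0.443 -0.   ]
 [ 0.443  0.897 -0.001]
 [-0.    -0.001 -1.   ]] 0.0187
```

View pics/a.png

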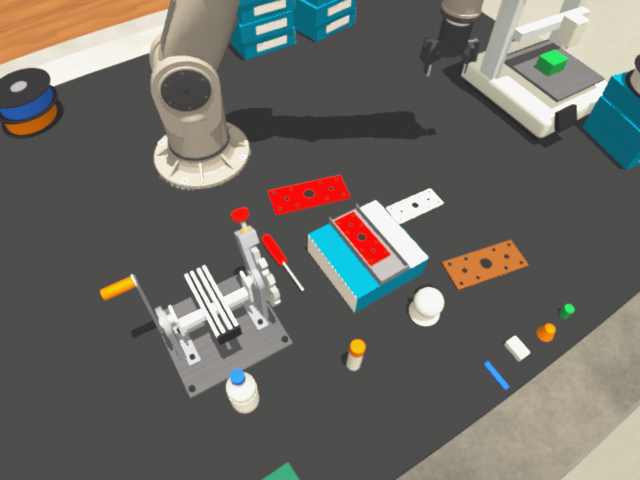

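View pics/b.png

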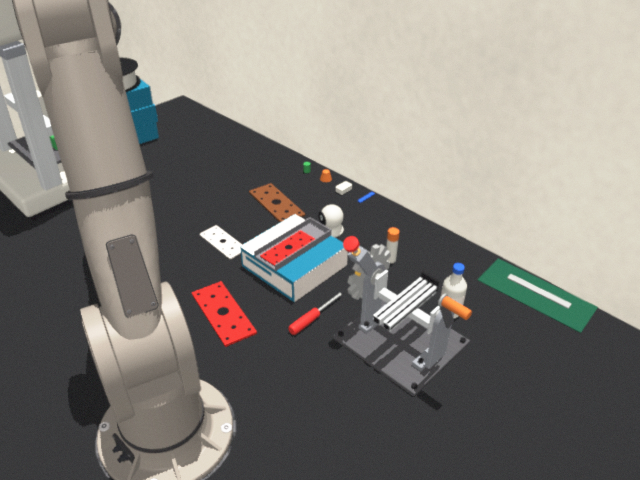

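The scene shows the stand at about (215,310), the tray and box at (365,250), the glue stick at (355,355), the bottle at (242,390), the webcam at (427,303) and the driver at (283,262). There are four plate candidates:
- Red, in the tray, scene (361,237). This is the smaller red one, so it is the one meant.
- Red, on the bench, (308,194). It is larger.
- White, (415,205).
- Brown, (486,264).

I'll confirm this in an enlarged crop.

Run:
```python
from h import *
a=load('scene');b=load('side')
cv2.imwrite('pics/c.png',cv2.resize(a['frame'][180:400,90:400][:, :],None,fx=2.58,fy=2.58,interpolation=cv2.INTER_CUBIC))
cv2.imwrite('pics/d.png',cv2.resize(b['frame'][210:410,230:490],None,fx=3,fy=3,interpolation=cv2.INTER_CUBIC))
def blob(s,lo,hi,x0,y0,x1,y1):
    h=cv2.cvtColor(s['frame'],cv2.COLOR_BGR2HSV); m=cv2.inRange(h,lo,hi); k=np.zeros_like(m);k[y0:y1,x0:x1]=1
    m=m*k; v,u=np.nonzero(m); P=np.array([world(s,i,j) for i,j in zip(u,v)]); P=P[~np.isnan(P).any(1)]; return P,m
for nm,s,bx in(('scene',a,(325,200,400,270)),('side',b,(250,225,320,270)),):
    P,m=blob(s,(0,150,100),(6,255,255),*bx)
    P=P[(P[:,2]>.06)&(P[:,2]<.1)]; r=cv2.minAreaRect((P[:,:2]*1000).astype(np.float32)); print('plate',nm,len(P),np.median(P[:,2]),r)
for nm,s,bx in(('scene',a,(225,200,255,228)),('side',b,(338,230,362,256))):
    P,m=blob(s,(0,150,80),(6,255,255),*bx); print('knob',nm,len(P),P.min(0),P.max(0),np.median(P,0))
for nm,s,bx in(('scene',a,(95,270,140,305)),('side',b,(435,290,475,322))):
    P,m=blob(s,(8,150,80),(22,255,255),*bx); print('lever',nm,len(P),P.min(0),P.max(0),np.median(P,0))
```

```text
plate scene 1223 0.08011207765190366 ((535.0059814453125, 190.76016235351562), (151.1185760498047, 60.376102447509766), 0.979257345199585)
plate side 685 0.07838801344583046 ((533.1063842773438, 193.11767578125), (151.0196075439453, 59.1229133605957), 2.3340792655944824)
knob scene 217 [ 0.24272594 -0.0927351  -0.00098919] [0.4903948  0.02084438 0.28633175] [ 0.48076792 -0.0770549   0.27965915]
knob side 192 [ 0.4558906  -0.0940861  -0.00281193] [0.77037909 0.17557835 0.28472887] [ 0.46898732 -0.08018257  0.27589466]
lever scene 301 [ 0.29628452 -0.40238083 -0.00054049] [ 0.5053182  -0.30695021  0.26076237] [ 0.50106924 -0.3408974   0.25390874]
lever side 319 [ 0.48000498 -0.36814912 -0.00082211] [ 0.75111677 -0.24631956  0.26123954] [ 0.48488541 -0.34111285  0.25536203]
```

View pics/c.png

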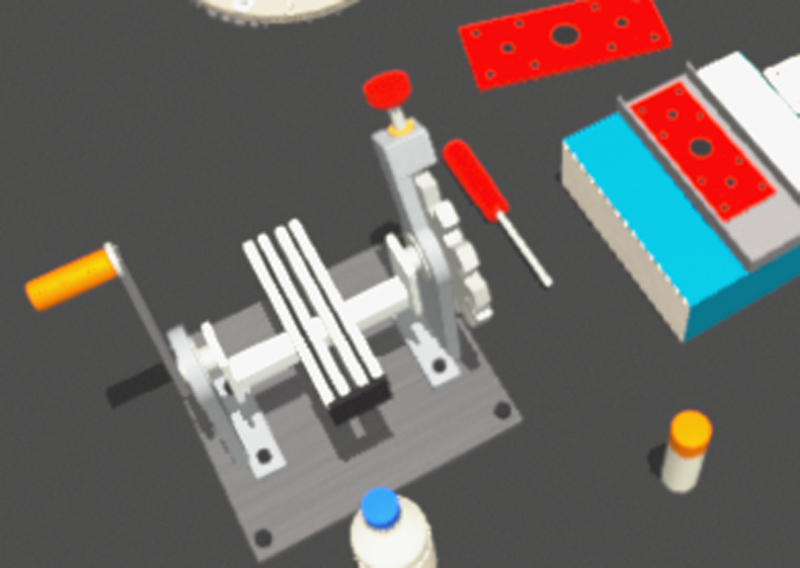

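View pics/d.png

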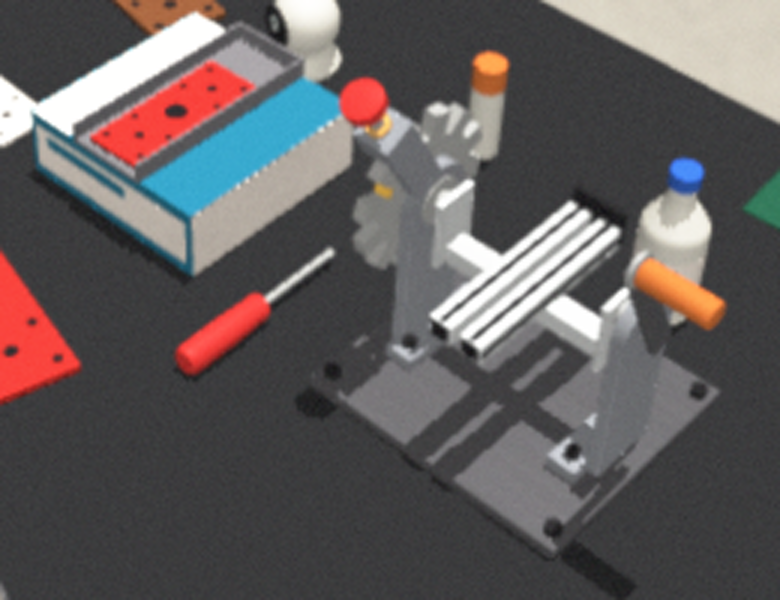

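The crops confirm it: the smaller red plate lies in the tray (crop c 700,150), and the bigger one on the bench is the look-alike. In c the stand base's far corners are at (522,420) and (262,560). In d its other corners are at (718,392), (552,553) and (320,378). The knob is drawn.

Run:
```python
from h import *
from scipy.optimize import least_squares
a=load('scene');b=load('side')
c=lambda u,v:(u/2.58+90,v/2.58+180); d=lambda u,v:(u/3+230,v/3+210)
P=[(a,c(522,420),.11,.123),(a,c(262,560),.11,-.123),(b,d(718,392),.11,-.123),(b,d(552,553),-.11,-.123),(b,d(318,378),-.11,.123)]
W=[(world(s,*p,z=.012)[:2],x,y) for s,p,x,y in P]
def f(q):
    return np.concatenate([w-np.array([q[0]+x*np.cos(q[2])-y*np.sin(q[2]),q[1]+x*np.sin(q[2])+y*np.cos(q[2])]) for w,x,y in W])
r=least_squares(f,[.55,-.2,0]);q=r.x;print('stand',q,(r.fun.reshape(-1,2)*1000).round(1))
Rz=R.from_euler('z',q[2]);T=lambda p:Rz.apply(p)+[q[0],q[1],0]
n=np.array([-.5,0,.866]); print('knob face drawn',T(np.array([0,.114,.15])+n*.152))
for s,bx in((a,(225,200,255,228)),(b,(338,230,362,256)),(a,(95,270,140,305)),(b,(435,290,475,322)),(a,(180,262,245,345)),(b,(370,270,440,332))):
    V=np.array([world(s,u,v) for v in range(bx[1],bx[3]) for u in range(bx[0],bx[2])]);V=V[~np.isnan(V).any(1)]
    L=Rz.inv().apply(V-[q[0],q[1],0])
    k=L[(abs(L[:,1]-.114)<.02)&(L[:,2]>.25)]
    if len(k)>30: t=k-[0,0,.15]; along=t@n; print('knob n',len(k),'along',np.percentile(along,[50,80,95]),'perp mean',(t@[.866,0,.5]).mean(),k[:,1].mean())
    k=L[(abs(L[:,1]+.146)<.04)&(L[:,2]>.18)]
    if len(k)>30: print('lever',len(k),k.min(0),k.max(0),k.mean(0),'angle',np.arctan2(-k[:,0].mean(),k[:,2].mean()-.15))
    k=L[(abs(L[:,1])<.022)&(abs(L[:,0])<.11)&(L[:,2]>.07)]
    if len(k)>30:
        for _ in range(6):
            p=np.polyfit(k[:,0],k[:,2],1);e=k[:,2]-np.polyval(p,k[:,0]);k=k[e>-.004]
        print('rail slope',np.arctan(p[0]),p[1],len(k),k.min(0),k.max(0))
# tray box: front bottom/top corners
for s,p in((a,c(562,142)),(a,c(688,308)),(b,d(190,218)),(b,d(35,118)),(b,d(352,105)),(b,d(190,12)),(a,c(740,52))): print('box top corner',world(s,*p,z=.07),world(s,*p)[2])
```

```text
stand [ 0.54196586 -0.19281428 -0.00208666] [[ 3.2  0.9]
 [ 1.7  6.3]
 [-5.1 -0.1]
 [-3.  -0. ]
 [ 3.2 -7.1]]
knob face drawn [ 0.46620391 -0.07865594  0.281632  ]
knob n 239 along [0.14322185 0.14786521 0.14896834] perp mean 0.009967019573655941 0.11480796999550633
knob n 201 along [0.14681131 0.14834705 0.14939079] perp mean -0.0015782828446091336 0.11172227405526945
lever 474 [-0.0596053  -0.17252284  0.23150513] [-0.03048066 -0.10602132  0.2615744 ] [-0.04306348 -0.13745836  0.25519294] angle 0.3885630650526269
lever 496 [-0.06308676 -0.17545617  0.18054943] [-0.00455929 -0.10664825  0.26211699] [-0.05055184 -0.1372287   0.24425461] angle 0.4922896558903059
rail slope 0.05420856230618757 0.1414349616907378 1341 [-0.08968948 -0.02193031  0.13409356] [0.08883732 0.021997   0.15729378]
rail slope 0.04839291613363762 0.14069008041497627 988 [-0.09059839 -0.0219989   0.13236539] [0.08877314 0.02198366 0.15605903]
box top corner [0.45891978 0.08921493 0.07      ] -0.00021049580614770913
box top corner [0.66218224 0.09087061 0.07      ] 0.06131298130002555
box top corner [0.45143915 0.08510024 0.07      ] 0.06589816803957382
box top corner [0.44550256 0.27727405 0.07      ] 0.06332540091046815
box top corner [0.65680413 0.09041003 0.07      ] 0.2745001073885389
box top corner [0.65319115 0.29612879 0.07      ] 0.008111642863207036
box top corner [0.45527936 0.29632397 0.07      ] -0.00015291337420526852
```

```bash
cat >> h.py <<'E'
S=np.array([.542,-.1928,-.002])
def st(p): return R.from_euler('z',S[2]).apply(p)+[S[0],S[1],0]
def tool(x,z): # world axes of tool x and z
    x,z=np.array(x,float),np.array(z,float); z/=np.linalg.norm(z); x-=z*(x@z); x/=np.linalg.norm(x); return np.array([x,np.cross(z,x),z]).T
def row(p,M,o=None):
    o=o or get_obs(); C=R.from_quat(o['eef_rot']); t=C.inv().apply(np.array(p)-o['tcp_pos'])*100; w=(C.inv()*R.from_matrix(M)).as_rotvec()
    return dict(zip(('tx','ty','tz'),t.round(2).tolist())),dict(zip(('wx','wy','wz'),w.round(3).tolist())),'rows',max(np.linalg.norm(t)/5,np.linalg.norm(w)/.15).round(1)
E
python3 - <<'E'
from h import *
from scipy.optimize import least_squares
a=load('scene');b=load('side')
for s,bx in((a,(180,262,245,345)),(b,(370,270,440,332))):
    V=np.array([world(s,u,v) for v in range(bx[1],bx[3]) for u in range(bx[0],bx[2])]);V=V[~np.isnan(V).any(1)]
    L=V-[S[0],S[1],0]
    k=L[(abs(L[:,1])<.035)&(abs(L[:,0])<.11)&(L[:,2]-(.141+.05*L[:,0])>-.006)&(L[:,2]-(.141+.05*L[:,0])<.008)&(L[:,0]<.075)]
    k=k[abs(k[:,0]+.0)>.0]; k=k[(k[:,0]<-.03)|(k[:,0]>.02)]
    r=cv2.minAreaRect((k[:,:2]*1000).astype(np.float32)); print(r)
    for x in(-.07,-.05,-.03,.03,.05,.065):
        g=k[abs(k[:,0]-x)<.01]
        if len(g)>5: print(x,np.percentile(g[:,1],[2,98]),np.median(g[:,2]))
M=tool([0,1,0],[0,0,-1])
print(row([.5,.1,.38],tool([-.5,.87,0],[0,0,-1]))); 
g=st([-.0514,-.150,.2473]); print(g)
E
```

```text
((-7.355049133300781, 3.1748733520507812), (49.26059341430664, 164.5143280029297), 89.55554962158203)
-0.07 [-0.0204362   0.02744349] 0.13911488122024443
-0.05 [-0.02021896  0.0270833 ] 0.13929414909046672
-0.03 [-0.02071107  0.02655993] 0.1396101562013201
0.03 [-0.02079667  0.02671042] 0.1414517225428312
0.05 [-0.02076957  0.0262475 ] 0.14151196638219424
0.065 [-0.02109174  0.02601937] 0.14206152326787377
((-7.671119689941406, 1.2789421081542969), (50.88179016113281, 165.55291748046875), 89.13758087158203)
-0.07 [-0.02285425  0.02479149] 0.13821176795264134
-0.05 [-0.02267314  0.02392799] 0.13881430874551104
-0.03 [-0.02197017  0.02322559] 0.13889008976673312
0.03 [-0.02193325  0.02315156] 0.14015516715841503
0.05 [-0.0213471   0.02211548] 0.14024275133216024
0.065 [-0.02196646  0.02148673] 0.14076441035327691
({'tx': -40.4, 'ty': -36.37, 'tz': -14.89}, {'wx': -0.001, 'wy': 0.0, 'wz': 0.59}, 'rows', np.float64(11.3))
[ 0.4903001 -0.3426969  0.2473   ]
```

```bash
sed -i 's/^S=.*/S=np.array([.542,-.191,-.006])/' h.py
P='{"tx":-40.4,"ty":-36.4,"tz":-14.9,"wz":0.59}'
python3 -m inch '[{"tz":-5},{"tz":-10},{"tx":-40.4,"ty":-36.4,"tz":-14.9,"wz":0.59},{"tx":-40.4,"ty":-36.4,"tz":-14.9,"wz":0.59},{"tx":-40.4,"ty":-36.4,"tz":-14.9,"wz":0.59},{"tx":-40.4,"ty":-36.4,"tz":-14.9,"wz":0.59},{"tx":-40.4,"ty":-36.4,"tz":-14.9,"wz":0.59},{"tx":-40.4,"ty":-36.4,"tz":-14.9,"wz":0.59},{"tx":-40.4,"ty":-36.4,"tz":-14.9,"wz":0.59},{"tx":-40.4,"ty":-36.4,"tz":-14.9,"wz":0.59},{"tx":-40.4,"ty":-36.4,"tz":-14.9,"wz":0.59},{"tx":-40.4,"ty":-36.4,"tz":-14.9,"wz":0.59}]'
python3 - <<'E'
from h import *
g=st([-.0484,-.150,.2488]);M=tool([0,1,0],[0,0,-1])
print(row(g+[0,0,.09],M),get_obs()['tcp_pos'])
E
```

```text
({'tx': -59.26, 'ty': -76.2, 'tz': -10.72}, {'wx': -0.001, 'wy': 0.001, 'wz': 1.112}, 'rows', np.float64(19.4)) [0.29880552 0.60485601 0.23070347]$[0]: bad value
```

```bash
python3 -m inch '[{"claw":0,"tx":0,"ty":0,"tz":-5,"wx":0,"wy":0,"wz":0}]'; python3 -m inch '[{"claw":0.0,"tz":-10.0}]'
```

```text
time: 0.2
tcp_pos: [0.2975, 0.6025, 0.2752]
eef_rot: [0.227, 0.974, -0.005, -0.001]
force: [0.4, 0.2, -0.7]
gripper_width: 0.0849
gripper_force: 0.0$[0]: bad value
```

```bash
python3 -m inch '[{"claw":0,"tx":0,"ty":0,"tz":-5,"wx":0,"wy":0,"wz":0},{"claw":0,"tx":-40.4,"ty":-36.4,"tz":-10,"wx":0,"wy":0,"wz":0.59},{"claw":0,"tx":-40.4,"ty":-36.4,"tz":-10,"wx":0,"wy":0,"wz":0.59},{"claw":0,"tx":-40.4,"ty":-36.4,"tz":-10,"wx":0,"wy":0,"wz":0.59},{"claw":0,"tx":-40.4,"ty":-36.4,"tz":-10,"wx":0,"wy":0,"wz":0.59},{"claw":0,"tx":-40.4,"ty":-36.4,"tz":-10,"wx":0,"wy":0,"wz":0.59},{"claw":0,"tx":-40.4,"ty":-36.4,"tz":-10,"wx":0,"wy":0,"wz":0.59},{"claw":0,"tx":-40.4,"ty":-36.4,"tz":-10,"wx":0,"wy":0,"wz":0.59},{"claw":0,"tx":-40.4,"ty":-36.4,"tz":-10,"wx":0,"wy":0,"wz":0.59},{"claw":0,"tx":-40.4,"ty":-36.4,"tz":-10,"wx":0,"wy":0,"wz":0.59},{"claw":0,"tx":-40.4,"ty":-36.4,"tz":-10,"wx":0,"wy":0,"wz":0.59},{"claw":0,"tx":-40.4,"ty":-36.4,"tz":-10,"wx":0,"wy":0,"wz":0.59}]'
python3 - <<'E'
from h import *
g=st([-.0484,-.150,.2488]);M=tool([0,1,0],[0,0,-1])
print(g,row(g+[0,0,.09],M),get_obs()['tcp_pos'])
E
```

```text
time: 1.4
tcp_pos: [0.5002, 0.0974, 0.3816]
eef_rot: [0.501, 0.865, 0.0, -0.0]
force: [1.5, -0.0, -0.1]
gripper_width: 0.0854
gripper_force: 0.0
[ 0.49270088 -0.3407069   0.2488    ] ({'tx': -37.62, 'ty': -22.47, 'tz': 4.27}, {'wx': 0.0, 'wy': -0.0, 'wz': 0.521}, 'rows', np.float64(8.8)) [0.50018363 0.09738522 0.38160979]
```

```bash
python3 -m inch '[{"claw":0,"tx":-37.6,"ty":-22.5,"tz":0,"wx":0,"wy":0,"wz":0.521},{"claw":0,"tx":-37.6,"ty":-22.5,"tz":0,"wx":0,"wy":0,"wz":0.521},{"claw":0,"tx":-37.6,"ty":-22.5,"tz":0,"wx":0,"wy":0,"wz":0.521},{"claw":0,"tx":-37.6,"ty":-22.5,"tz":0,"wx":0,"wy":0,"wz":0.521},{"claw":0,"tx":-37.6,"ty":-22.5,"tz":0,"wx":0,"wy":0,"wz":0.521},{"claw":0,"tx":-37.6,"ty":-22.5,"tz":0,"wx":0,"wy":0,"wz":0.521},{"claw":0,"tx":-37.6,"ty":-22.5,"tz":0,"wx":0,"wy":0,"wz":0.521},{"claw":0,"tx":-37.6,"ty":-22.5,"tz":0,"wx":0,"wy":0,"wz":0.521},{"claw":0,"tx":-37.6,"ty":-22.5,"tz":0,"wx":0,"wy":0,"wz":0.521},{"claw":0,"tx":-37.6,"ty":-22.5,"tz":4,"wx":0,"wy":0,"wz":0.521},{"claw":0,"tx":-37.6,"ty":-22.5,"tz":9,"wx":0,"wy":0,"wz":0.521},{"claw":0,"tx":-37.6,"ty":-22.5,"tz":12,"wx":0,"wy":0,"wz":0.521},{"claw":0,"tx":-37.6,"ty":-22.5,"tz":15,"wx":0,"wy":0,"wz":0.521},{"claw":0,"tx":-37.6,"ty":-22.5,"tz":15,"wx":0,"wy":0,"wz":0.521}]'
python3 -m inch '[{"claw":1,"tx":0,"ty":0,"tz":0,"wx":0,"wy":0,"wz":0},{"claw":1,"tx":0,"ty":0,"tz":0,"wx":0,"wy":0,"wz":0},{"claw":1,"tx":0,"ty":0,"tz":0,"wx":0,"wy":0,"wz":0},{"claw":1,"tx":0,"ty":0,"tz":0,"wx":0,"wy":0,"wz":0},{"claw":1,"tx":0,"ty":0,"tz":0,"wx":0,"wy":0,"wz":0}]' 20
```

```text
time: 2.8
tcp_pos: [0.4907, -0.337, 0.2279]
eef_rot: [0.707, 0.707, -0.001, -0.003]
force: [0.2, 1.0, -0.2]
gripper_width: 0.0851
gripper_force: 0.0
time: 3.3
tcp_pos: [0.4927, -0.3384, 0.2321]
eef_rot: [0.707, 0.707, 0.0, 0.001]
force: [0.3, -0.0, 5.7]
gripper_width: 0.0212
gripper_force: 22.1
```

```bash
python3 -m inch '[{"claw":1,"tx":0,"ty":0.7,"tz":-0.3,"wx":0,"wy":0,"wz":0},{"claw":1,"tx":0,"ty":1.4,"tz":-0.56,"wx":0,"wy":0,"wz":0},{"claw":1,"tx":0,"ty":2.1,"tz":-0.77,"wx":0,"wy":0,"wz":0},{"claw":1,"tx":0,"ty":2.8,"tz":-0.93,"wx":0,"wy":0,"wz":0},{"claw":1,"tx":0,"ty":3.5,"tz":-1.04,"wx":0,"wy":0,"wz":0},{"claw":1,"tx":0,"ty":4.3,"tz":-1.11,"wx":0,"wy":0,"wz":0},{"claw":1,"tx":0,"ty":5.0,"tz":-1.12,"wx":0,"wy":0,"wz":0},{"claw":1,"tx":0,"ty":5.8,"tz":-1.08,"wx":0,"wy":0,"wz":0},{"claw":1,"tx":0,"ty":5.8,"tz":-1.08,"wx":0,"wy":0,"wz":0},{"claw":1,"tx":0,"ty":5.8,"tz":-1.08,"wx":0,"wy":0,"wz":0}]'
python3 - <<'E'
from h import *
for n in('scene','side'):
    s=snap(n)
    bx=(170,240,260,360) if n=='scene' else (350,250,460,350)
    V=np.array([world(s,u,v) for v in range(bx[1],bx[3]) for u in range(bx[0],bx[2])]);V=V[~np.isnan(V).any(1)]
    L=R.from_euler('z',-S[2]).apply(V-[S[0],S[1],0]);e=L[:,2]-(.140-.577*L[:,0])
    k=L[(abs(L[:,1])<.024)&(abs(L[:,0])<.075)&(abs(e)<.015)&(abs(L[:,0])>.02)]
    for _ in range(5):
        p=np.polyfit(k[:,0],k[:,2],1); e=k[:,2]-np.polyval(p,k[:,0]); k=k[e>-.004]
    print(n,np.degrees(np.arctan(-p[0])),p,len(k),k.min(0),k.max(0))
E
```

```text
time: 4.3
tcp_pos: [0.5504, -0.3388, 0.2423]
eef_rot: [0.707, 0.707, -0.0, 0.0]
force: [1.6, -5.6, -0.9]
gripper_width: 0.0213
gripper_force: 22.2
scene 29.011895645153306 [-0.55458049  0.14005861] 1146 [-0.07494514 -0.02342841  0.10222691] [0.07449566 0.02395181 0.18306847]
side 25.789325254572653 [-0.48318906  0.14151991] 277 [-0.07459989 -0.02399591  0.10454836] [0.07411877 0.02306939 0.18065798]
```

```bash
python3 -m inch '[{"claw":0,"tx":0,"ty":0,"tz":0,"wx":0,"wy":0,"wz":0},{"claw":0,"tx":0,"ty":0,"tz":0,"wx":0,"wy":0,"wz":0},{"claw":0,"tx":0,"ty":0,"tz":0,"wx":0,"wy":0,"wz":0},{"claw":0,"tx":0,"ty":0,"tz":0,"wx":0,"wy":0,"wz":0},{"claw":0,"tx":0,"ty":0,"tz":-5,"wx":0,"wy":0,"wz":0},{"claw":0,"tx":0,"ty":0,"tz":-10,"wx":0,"wy":0,"wz":0},{"claw":0,"tx":0,"ty":0,"tz":-14,"wx":0,"wy":0,"wz":0},{"claw":0,"tx":0,"ty":0,"tz":-14,"wx":0,"wy":0,"wz":0}]'
python3 - <<'E'
from h import *
n=np.array([-.5,0,.866]); c=np.array([0,.114,.15]); M=tool([0,1,0],R.from_euler('z',S[2]).apply(-n))
for d in(.199,.149,.130): print(st(c+n*d),row(st(c+n*d),M))
print(get_obs()['gripper_width'],get_obs()['joints'])
E
```

```text
time: 5.2
tcp_pos: [0.5513, -0.3397, 0.3877]
eef_rot: [0.707, 0.707, 0.001, 0.003]
force: [-1.2, -0.2, -0.2]
gripper_width: 0.0854
gripper_force: 0.0
[ 0.44318579 -0.07640506  0.322334  ] ({'tx': 26.35, 'ty': -10.84, 'tz': 6.39}, {'wx': -0.517, 'wy': -0.0, 'wz': 0.002}, 'rows', np.float64(5.8))
[ 0.46818534 -0.07655505  0.279034  ] ({'tx': 26.35, 'ty': -8.37, 'tz': 10.74}, {'wx': -0.517, 'wy': -0.0, 'wz': 0.002}, 'rows', np.float64(5.9))
[ 0.47768517 -0.07661205  0.26258   ] ({'tx': 26.35, 'ty': -7.43, 'tz': 12.39}, {'wx': -0.517, 'wy': -0.0, 'wz': 0.002}, 'rows', np.float64(6.0))
0.0853674883391771 [-0.17831987  0.37300685  0.88044144  1.50293551 -0.29129882  1.39466687
  0.71808433]
```

```bash
python3 -m inch '[{"claw":1,"tx":26.3,"ty":-10.8,"tz":6.4,"wx":-0.517,"wy":0,"wz":0},{"claw":1,"tx":26.3,"ty":-10.8,"tz":6.4,"wx":-0.517,"wy":0,"wz":0},{"claw":1,"tx":26.3,"ty":-10.8,"tz":6.4,"wx":-0.517,"wy":0,"wz":0},{"claw":1,"tx":26.3,"ty":-10.8,"tz":6.4,"wx":-0.517,"wy":0,"wz":0},{"claw":1,"tx":26.3,"ty":-10.8,"tz":6.4,"wx":-0.517,"wy":0,"wz":0},{"claw":1,"tx":26.3,"ty":-10.8,"tz":6.4,"wx":-0.517,"wy":0,"wz":0},{"claw":1,"tx":26.3,"ty":-10.8,"tz":6.4,"wx":-0.517,"wy":0,"wz":0},{"claw":1,"tx":26.3,"ty":-10.8,"tz":6.4,"wx":-0.517,"wy":0,"wz":0},{"claw":1,"tx":26.3,"ty":-10.8,"tz":6.4,"wx":-0.517,"wy":0,"wz":0}]'
python3 - <<'E'
from h import *
n=np.array([-.5,0,.866]); c=np.array([0,.114,.15]); M=tool([0,1,0],R.from_euler('z',S[2]).apply(-n))
for d in(.199,.149,.130): print(row(st(c+n*d),M))
s=snap('side');f=s['frame']; cv2.imwrite('pics/e.png',cv2.resize(f[180:380,290:490],None,fx=3,fy=3))
E
```

```text
time: 6.1
tcp_pos: [0.4404, -0.0728, 0.3171]
eef_rot: [0.682, 0.685, 0.181, 0.18]
force: [0.3, -1.0, -0.4]
gripper_width: 0.0003
gripper_force: 0.0
({'tx': -0.36, 'ty': 0.5, 'tz': -0.32}, {'wx': -0.007, 'wy': -0.005, 'wz': 0.004}, 'rows', np.float64(0.1))
({'tx': -0.38, 'ty': 0.54, 'tz': 4.68}, {'wx': -0.007, 'wy': -0.005, 'wz': 0.004}, 'rows', np.float64(0.9))
({'tx': -0.39, 'ty': 0.55, 'tz': 6.58}, {'wx': -0.007, 'wy': -0.005, 'wz': 0.004}, 'rows', np.float64(1.3))
```

View pics/e.png

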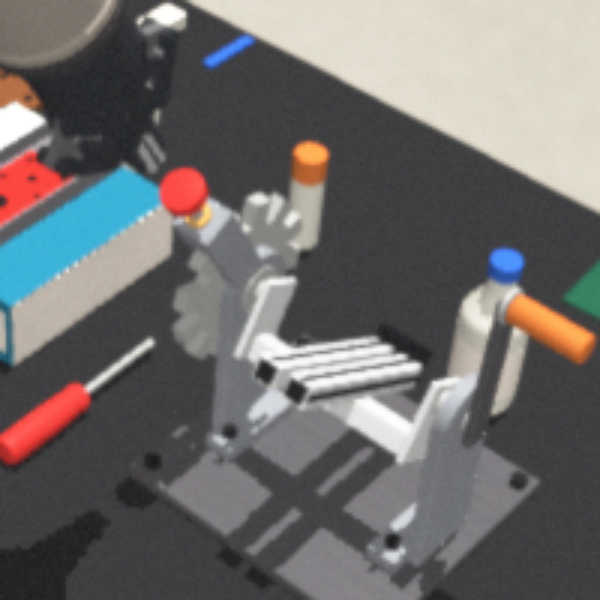

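The fingertips (150,155) are poised above the knob (183,190), and the cradle is tilted with its far end down.

```bash
python3 -m inch '[{"claw":1,"tx":0,"ty":0,"tz":2,"wx":0,"wy":0,"wz":0},{"claw":1,"tx":0,"ty":0,"tz":3.5,"wx":0,"wy":0,"wz":0},{"claw":1,"tx":0,"ty":0,"tz":3.5,"wx":0,"wy":0,"wz":0},{"claw":1,"tx":0,"ty":0,"tz":3.5,"wx":0,"wy":0,"wz":0}]'
python3 - <<'E'
from h import *
n=np.array([-.5,0,.866]); c=np.array([0,.114,.15]); M=tool([0,1,0],R.from_euler('z',S[2]).apply(-n))
for d in(.149,.130): print(row(st(c+n*d),M))
E
```

```text
time: 6.55
tcp_pos: [0.4595, -0.0758, 0.2879]
eef_rot: [0.684, 0.684, 0.18, 0.181]
force: [-0.5, -0.1, -0.1]
gripper_width: -0.0001
gripper_force: 0.0
({'tx': -0.07, 'ty': 0.32, 'tz': 1.2}, {'wx': -0.007, 'wy': -0.003, 'wz': 0.0}, 'rows', np.float64(0.2))
({'tx': -0.08, 'ty': 0.34, 'tz': 3.1}, {'wx': -0.007, 'wy': -0.003, 'wz': 0.0}, 'rows', np.float64(0.6))
```

```bash
python3 -m inch '[{"claw":1,"tx":0,"ty":0.3,"tz":0.6,"wx":0,"wy":0,"wz":0},{"claw":1,"tx":0,"ty":0.3,"tz":1.1,"wx":0,"wy":0,"wz":0},{"claw":1,"tx":0,"ty":0.3,"tz":1.5,"wx":0,"wy":0,"wz":0},{"claw":1,"tx":0,"ty":0.3,"tz":1.9,"wx":0,"wy":0,"wz":0},{"claw":1,"tx":0,"ty":0.3,"tz":2.3,"wx":0,"wy":0,"wz":0},{"claw":1,"tx":0,"ty":0.3,"tz":2.7,"wx":0,"wy":0,"wz":0},{"claw":1,"tx":0,"ty":0.3,"tz":2.9,"wx":0,"wy":0,"wz":0},{"claw":1,"tx":0,"ty":0.3,"tz":2.9,"wx":0,"wy":0,"wz":0}]'
python3 - <<'E'
from h import *
n=np.array([-.5,0,.866]); c=np.array([0,.114,.15]); M=tool([0,1,0],R.from_euler('z',S[2]).apply(-n))
for d in(.130,): print(row(st(c+n*d),M))
E
```

```text
time: 7.35
tcp_pos: [0.4766, -0.0753, 0.2639]
eef_rot: [0.683, 0.684, 0.181, 0.181]
force: [-0.5, 0.4, 1.0]
gripper_width: -0.0002
gripper_force: 0.6
({'tx': -0.13, 'ty': 0.03, 'tz': 0.17}, {'wx': -0.007, 'wy': -0.003, 'wz': 0.001}, 'rows', np.float64(0.0))
```

```bash
python3 -m inch '[{"claw":1,"tx":0,"ty":0,"tz":0.1,"wx":0,"wy":0,"wz":0},{"claw":1,"tx":0,"ty":0,"tz":0.2,"wx":0,"wy":0,"wz":0},{"claw":1,"tx":0,"ty":0,"tz":0.3,"wx":0,"wy":0,"wz":0},{"claw":1,"tx":0,"ty":0,"tz":0.3,"wx":0,"wy":0,"wz":0}]'
python3 -m inch '[{"claw":1,"tx":0,"ty":0,"tz":0.1,"wx":0,"wy":0,"wz":0},{"claw":1,"tx":0,"ty":0,"tz":0.2,"wx":0,"wy":0,"wz":0},{"claw":1,"tx":0,"ty":0,"tz":0.2,"wx":0,"wy":0,"wz":0}]'
```

```text
time: 7.75
tcp_pos: [0.4779, -0.0752, 0.2614]
eef_rot: [0.683, 0.684, 0.181, 0.181]
force: [-1.1, -0.1, 4.1]
gripper_width: -0.0002
gripper_force: 1.7
time: 8.05
tcp_pos: [0.4789, -0.0753, 0.2608]
eef_rot: [0.683, 0.684, 0.181, 0.181]
force: [-30.4, 1.7, 37.7]
gripper_width: 0.0003
gripper_force: 24.8
```

The force rose sharply after a full stroke, so the pin is home. I'll retract and measure the tray.

```bash
python3 -m inch '[{"claw":1,"tx":0,"ty":0,"tz":-3,"wx":0,"wy":0,"wz":0},{"claw":1,"tx":0,"ty":0,"tz":-8,"wx":0,"wy":0,"wz":0},{"claw":1,"tx":0,"ty":0,"tz":-10,"wx":0,"wy":0,"wz":0},{"claw":1,"tx":0,"ty":0,"tz":-10,"wx":0,"wy":0,"wz":0}]'
python3 - <<'E'
from h import *
M=tool([1,.02,0],[0,0,-1]); print(row([.630,.1945,.25],M))
s=load('scene')
s0=snap('scene')
n=np.array([-.5,0,.866])
V=np.array([world(s0,u,v) for v in range(200,240) for u in range(225,265)]);V=V[~np.isnan(V).any(1)]
L=R.from_euler('z',-S[2]).apply(V-[S[0],S[1],0]); k=L[(abs(L[:,1]-.114)<.02)]-[0,0,.15]; al=k@n; k=k[(al>.11)&(al<.16)];print('knob',len(k),np.percentile(k@n,[50,80,95]))
a=snap('side')
for nm,s in(('scene',s0),('side',a)):
    bx=(300,195,430,310) if nm=='scene' else (235,205,350,300)
    V=np.array([world(s,u,v) for v in range(bx[1],bx[3]) for u in range(bx[0],bx[2])]);V=V[~np.isnan(V).any(1)]
    m=(V[:,2]>.083)&(V[:,2]<.094); W=V[m]
    print(nm,'walls',len(W)); 
    if len(W): print(W[:,:2].min(0),W[:,:2].max(0),cv2.minAreaRect((W[:,:2]*1000).astype(np.float32)))
    for x in(.47,.53,.59,.63):
        w=W[abs(W[:,0]-x)<.012]; 
        if len(w)>5: print(x,[ (np.percentile(g[:,1],[3,50,97]).round(4),len(g)) for g in(w[w[:,1]<.19],w[w[:,1]>.19]) if len(g)>3])
    w=W[(abs(W[:,1]-.193)<.025)]; print('back',len(w),np.percentile(w[:,0],[5,50,95]) if len(w) else '')
E
```

```text
time: 8.45
tcp_pos: [0.4292, -0.0754, 0.3492]
eef_rot: [0.683, 0.683, 0.183, 0.182]
force: [0.1, 0.1, -0.6]
gripper_width: 0.0002
gripper_force: 0.0
({'tx': 26.96, 'ty': 12.49, 'tz': 18.63}, {'wx': 0.411, 'wy': -0.404, 'wz': 1.513}, 'rows', np.float64(10.8))
knob 197 [0.12443776 0.1271703  0.12841016]
scene walls 518
[0.4538096  0.15129009] [0.74885907 0.23733209] ((601.2540893554688, 194.878173828125), (295.8179626464844, 85.1529312133789), 0.6754656434059143)
0.47 [(array([0.1514, 0.153 , 0.1564]), 21), (array([0.2298, 0.2316, 0.234 ]), 21)]
0.53 [(array([0.1517, 0.1528, 0.1569]), 23), (array([0.2308, 0.2319, 0.2347]), 25)]
0.59 [(array([0.1525, 0.1542, 0.1585]), 25), (array([0.232 , 0.2335, 0.2364]), 24)]
0.63 [(array([0.1529, 0.1543, 0.1575]), 25), (array([0.2325, 0.2339, 0.2372]), 28)]
back 44 [0.65678037 0.65920358 0.74359932]
side walls 287
[0.45085307 0.14868442] [0.6611202  0.23739922] ((556.0449829101562, 192.70669555664062), (208.7098846435547, 88.13160705566406), 1.1862870454788208)
0.47 [(array([0.149 , 0.1507, 0.155 ]), 18), (array([0.2285, 0.2297, 0.2325]), 19)]
0.53 [(array([0.1495, 0.1528, 0.1557]), 16), (array([0.2293, 0.2309, 0.2345]), 20)]
0.59 [(array([0.1502, 0.1522, 0.1583]), 20), (array([0.2302, 0.232 , 0.2364]), 16)]
0.63 [(array([0.1511, 0.1534, 0.1562]), 14)]
back 7 [0.65012951 0.65454156 0.65861597]
```

```bash
python3 -m inch '[{"claw":1,"tx":27,"ty":12.5,"tz":18.6,"wx":0.411,"wy":-0.404,"wz":1.513},{"claw":1,"tx":27,"ty":12.5,"tz":18.6,"wx":0.411,"wy":-0.404,"wz":1.513},{"claw":1,"tx":27,"ty":12.5,"tz":18.6,"wx":0.411,"wy":-0.404,"wz":1.513},{"claw":1,"tx":27,"ty":12.5,"tz":18.6,"wx":0.411,"wy":-0.404,"wz":1.513},{"claw":1,"tx":27,"ty":12.5,"tz":18.6,"wx":0.411,"wy":-0.404,"wz":1.513},{"claw":1,"tx":27,"ty":12.5,"tz":18.6,"wx":0.411,"wy":-0.404,"wz":1.513},{"claw":1,"tx":27,"ty":12.5,"tz":18.6,"wx":0.411,"wy":-0.404,"wz":1.513},{"claw":1,"tx":27,"ty":12.5,"tz":18.6,"wx":0.411,"wy":-0.404,"wz":1.513},{"claw":1,"tx":27,"ty":12.5,"tz":18.6,"wx":0.411,"wy":-0.404,"wz":1.513},{"claw":1,"tx":27,"ty":12.5,"tz":18.6,"wx":0.411,"wy":-0.404,"wz":1.513},{"claw":1,"tx":27,"ty":12.5,"tz":18.6,"wx":0.411,"wy":-0.404,"wz":1.513},{"claw":1,"tx":27,"ty":12.5,"tz":18.6,"wx":0.411,"wy":-0.404,"wz":1.513},{"claw":1,"tx":27,"ty":12.5,"tz":18.6,"wx":0.411,"wy":-0.404,"wz":1.513},{"claw":1,"tx":27,"ty":12.5,"tz":18.6,"wx":0.411,"wy":-0.404,"wz":1.513}]'
python3 - <<'E'
from h import *
M=tool([1,.015,0],[0,0,-1]); print(row([.630,.1937,.10],M),get_obs()['joints'].round(2) if hasattr(get_obs()['joints'],'round') else get_obs()['joints'])
s=snap('wrist'); cv2.imwrite('pics/w.png',s['frame'])
E
```

```text
time: 9.95
tcp_pos: [0.6293, 0.195, 0.2456]
eef_rot: [1.0, 0.012, -0.002, 0.001]
force: [0.9, 1.0, 0.2]
gripper_width: -0.0
gripper_force: 0.0
({'tx': 0.14, 'ty': 0.11, 'tz': 14.56}, {'wx': 0.002, 'wy': 0.005, 'wz': 0.009}, 'rows', np.float64(2.9)) [-0.36  0.39 -0.06  1.62  0.02  1.14 -1.96]
```

View pics/w.png

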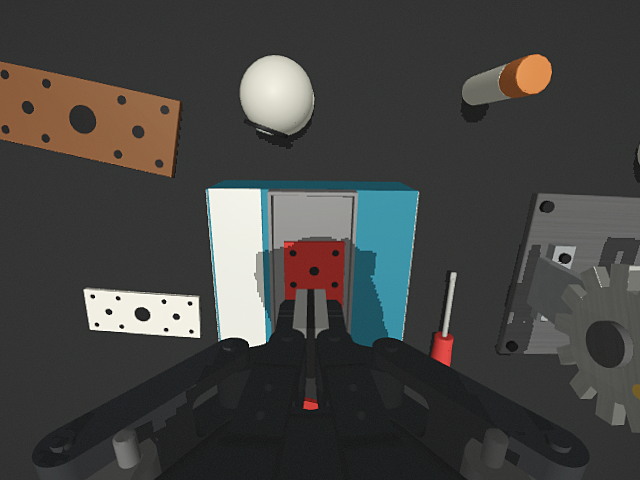

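The wrist view shows the plate's rear edge at row 241 (columns 284 to 344) and the back wall at about row 193.

```bash
python3 - <<'E'
from h import *
s=load('wrist')
for u,v,z in((284,241,.08),(344,241,.08),(314,194,.09),(270,194,.09),(356,194,.09),(314,198,.074)): print(u,v,world(s,u,v,z=z).round(4),world(s,u,v).round(4))
E
python3 -m inch '[{"claw":1,"tx":0.2,"ty":0.1,"tz":5,"wx":0,"wy":0.005,"wz":0.009},{"claw":1,"tx":0.2,"ty":0.1,"tz":10,"wx":0,"wy":0.005,"wz":0.009},{"claw":1,"tx":0.2,"ty":0.1,"tz":14,"wx":0,"wy":0.005,"wz":0.009},{"claw":1,"tx":0.2,"ty":0.1,"tz":14,"wx":0,"wy":0.005,"wz":0.009},{"claw":1,"tx":0.2,"ty":0.1,"tz":14,"wx":0,"wy":0.005,"wz":0.009}]'
```

```text
284 241 [0.6092 0.2193 0.08  ] [0.6074 0.2198 0.0744]
344 241 [0.6105 0.161  0.08  ] [0.6088 0.1603 0.0744]
314 194 [0.6573 0.1916 0.09  ] [0.6572 0.1916 0.0895]
270 194 [0.6564 0.2312 0.09  ] [0.6563 0.2313 0.0895]
356 194 [0.6582 0.1537 0.09  ] [0.6581 0.1536 0.0894]
314 198 [0.6509 0.1912 0.074 ] [0.6508 0.1912 0.0735]
time: 10.5
tcp_pos: [0.6312, 0.1942, 0.1075]
eef_rot: [1.0, 0.006, 0.0, 0.0]
force: [1.4, -0.4, 1.3]
gripper_width: -0.0
gripper_force: 0.0
```

```bash
python3 -m inch '[{"claw":1,"tx":0,"ty":0.1,"tz":1.5,"wx":0,"wy":0,"wz":0},{"claw":1,"tx":0,"ty":0.1,"tz":2.5,"wx":0,"wy":0,"wz":0},{"claw":1,"tx":0,"ty":0.1,"tz":3,"wx":0,"wy":0,"wz":0},{"claw":1,"tx":0,"ty":0.1,"tz":3,"wx":0,"wy":0,"wz":0},{"claw":1,"tx":0,"ty":0.1,"tz":3,"wx":0,"wy":0,"wz":0}]'
```

```text
time: 11.0
tcp_pos: [0.6314, 0.1929, 0.0771]
eef_rot: [1.0, 0.006, 0.001, 0.0]
force: [0.5, -0.7, -0.5]
gripper_width: 0.0001
gripper_force: 0.0
```

```bash
python3 -m inch '[{"claw":1,"tx":-0.5,"ty":0,"tz":0.05,"wx":0,"wy":0,"wz":0},{"claw":1,"tx":-1,"ty":0,"tz":0.05,"wx":0,"wy":0,"wz":0},{"claw":1,"tx":-1.5,"ty":0,"tz":0.05,"wx":0,"wy":0,"wz":0},{"claw":1,"tx":-2,"ty":0,"tz":0.05,"wx":0,"wy":0,"wz":0},{"claw":1,"tx":-2.5,"ty":0,"tz":0.05,"wx":0,"wy":0,"wz":0},{"claw":1,"tx":-3,"ty":0,"tz":0.05,"wx":0,"wy":0,"wz":0},{"claw":1,"tx":-3.5,"ty":0,"tz":0.05,"wx":0,"wy":0,"wz":0},{"claw":1,"tx":-4,"ty":0,"tz":0.05,"wx":0,"wy":0,"wz":0},{"claw":1,"tx":-4.5,"ty":0,"tz":0.05,"wx":0,"wy":0,"wz":0},{"claw":1,"tx":-5,"ty":0,"tz":0.05,"wx":0,"wy":0,"wz":0},{"claw":1,"tx":-5.5,"ty":0,"tz":0.05,"wx":0,"wy":0,"wz":0},{"claw":1,"tx":-6,"ty":0,"tz":0.05,"wx":0,"wy":0,"wz":0},{"claw":1,"tx":-6.5,"ty":0,"tz":0.05,"wx":0,"wy":0,"wz":0},{"claw":1,"tx":-7,"ty":0,"tz":0.05,"wx":0,"wy":0,"wz":0},{"claw":1,"tx":-7.3,"ty":0,"tz":0.05,"wx":0,"wy":0,"wz":0},{"claw":1,"tx":-7.5,"ty":0,"tz":0.05,"wx":0,"wy":0,"wz":0},{"claw":1,"tx":-7.5,"ty":0,"tz":0.05,"wx":0,"wy":0,"wz":0}]'
python3 - <<'E'
from h import *
for n in('scene','side'):
    s=snap(n);h=cv2.cvtColor(s['frame'],cv2.COLOR_BGR2HSV);m=cv2.inRange(h,(0,150,60),(6,255,255));v,u=np.nonzero(m)
    P=np.array([world(s,i,j) for i,j in zip(u,v)]);P=P[~np.isnan(P).any(1)]
    P=P[(P[:,2]>.06)&(P[:,2]<.1)&(P[:,1]>.12)&(P[:,1]<.26)]
    print(n,len(P),P.min(0),P.max(0),np.median(P[:,2]),cv2.minAreaRect((P[:,:2]*1000).astype(np.float32)))
E
```

```text
time: 12.7
tcp_pos: [0.5559, 0.192, 0.0761]
eef_rot: [1.0, 0.006, 0.0, 0.0]
force: [-0.7, 1.4, -0.1]
gripper_width: 0.0002
gripper_force: 0.0
scene 821 [0.39341034 0.15820727 0.07406276] [0.54588655 0.22165634 0.08456411] 0.08012975936068578 ((469.6905212402344, 190.7376251220703), (151.7952117919922, 62.75740051269531), 0.9895700812339783)
side 809 [0.39114065 0.15574245 0.07173654] [0.54471118 0.22295297 0.08253382] 0.07846913795270061 ((468.0116882324219, 188.7782745361328), (152.8594207763672, 65.40296936035156), 1.1465256214141846)
```

```bash
python3 -m inch '[{"claw":1,"tx":0.3,"ty":0,"tz":0,"wx":0,"wy":0,"wz":0},{"claw":1,"tx":0.3,"ty":0,"tz":-5,"wx":0,"wy":0,"wz":0},{"claw":0.3,"tx":0,"ty":0,"tz":-8,"wx":0,"wy":0,"wz":0},{"claw":0,"tx":-5,"ty":0.2,"tz":-8,"wx":0,"wy":0,"wz":0},{"claw":0,"tx":-10,"ty":0.2,"tz":-8,"wx":0,"wy":0,"wz":0},{"claw":0,"tx":-11.9,"ty":0.2,"tz":-8,"wx":0,"wy":0,"wz":0},{"claw":0,"tx":-11.9,"ty":0.2,"tz":-8,"wx":0,"wy":0,"wz":0},{"claw":0,"tx":-11.9,"ty":0.2,"tz":-8,"wx":0,"wy":0,"wz":0}]'
python3 - <<'E'
from h import *
M=tool([1,.016,0],[0,0,-1]); print(row([.437,.190,.055],M),get_obs()['gripper_width'])
s=snap('wrist'); cv2.imwrite('pics/w2.png',s['frame'])
E
```

```text
time: 13.6
tcp_pos: [0.4377, 0.1889, 0.1564]
eef_rot: [1.0, 0.006, 0.001, 0.0]
force: [1.0, -0.1, 0.6]
gripper_width: 0.0846
gripper_force: 0.0
({'tx': -0.08, 'ty': -0.11, 'tz': 10.14}, {'wx': 0.0, 'wy': -0.002, 'wz': -0.004}, 'rows', np.float64(2.0)) 0.08464831733067694
```

View pics/w2.png

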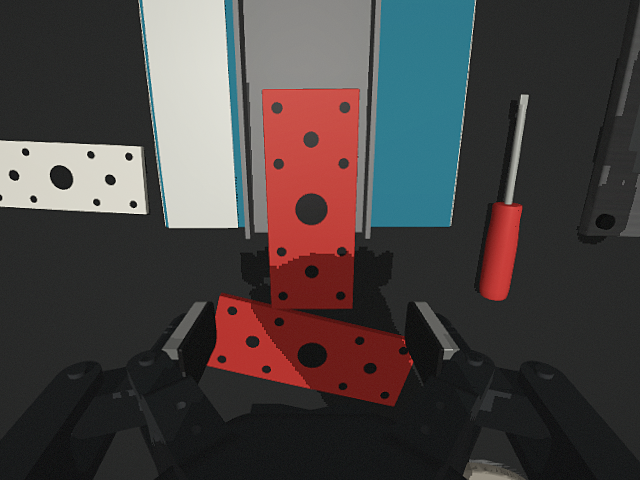

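The wrist view shows the plate overhanging the open end: rear corners (263,89) and (359,89), front corners (272,309) and (352,309), tray edge at about row 237. The large red plate lies on the bench below.

Run:
```python
from h import *
s=load('wrist')
for u,v,z in((263,89,.08),(359,89,.08),(272,309,.08),(352,309,.08),(248,237,.09),(370,237,.09)): print(u,v,world(s,u,v,z=z).round(4))
for u,v in((312,300),(312,100),(320,355)): print(world(s,u,v).round(4))
```

```text
263 89 [0.5429 0.2184 0.08  ]
359 89 [0.5436 0.1599 0.08  ]
272 309 [0.3935 0.2162 0.08  ]
352 309 [0.3941 0.1571 0.08  ]
248 237 [0.4517 0.2295 0.09  ]
370 237 [0.4526 0.1493 0.09  ]
[0.4007 0.1868 0.079 ]
[0.5369 0.1885 0.0795]
[0.3013 0.1768 0.0078]
```

```bash
python3 -m inch '[{"claw":0,"tx":-0.1,"ty":0.13,"tz":4,"wx":0,"wy":0,"wz":-0.004},{"claw":0,"tx":-0.1,"ty":0.13,"tz":7,"wx":0,"wy":0,"wz":-0.004},{"claw":0,"tx":-0.1,"ty":0.13,"tz":9,"wx":0,"wy":0,"wz":-0.004},{"claw":0,"tx":-0.1,"ty":0.13,"tz":10.1,"wx":0,"wy":0,"wz":-0.004},{"claw":0,"tx":-0.1,"ty":0.13,"tz":10.1,"wx":0,"wy":0,"wz":-0.004},{"claw":0,"tx":-0.1,"ty":0.13,"tz":10.1,"wx":0,"wy":0,"wz":-0.004}]'
python3 -m inch '[{"claw":1,"tx":0,"ty":0,"tz":0,"wx":0,"wy":0,"wz":0},{"claw":1,"tx":0,"ty":0,"tz":0,"wx":0,"wy":0,"wz":0},{"claw":1,"tx":0,"ty":0,"tz":0,"wx":0,"wy":0,"wz":0},{"claw":1,"tx":0,"ty":0,"tz":0,"wx":0,"wy":0,"wz":0},{"claw":1,"tx":0,"ty":0,"tz":0,"wx":0,"wy":0,"wz":0}]' 80
```

```text
time: 14.25
tcp_pos: [0.4369, 0.1875, 0.0554]
eef_rot: [1.0, 0.007, 0.0, 0.0]
force: [0.0, 0.1, 0.8]
gripper_width: 0.0852
gripper_force: 0.0
time: 14.75
tcp_pos: [0.4369, 0.1876, 0.0562]
eef_rot: [1.0, 0.008, 0.001, -0.0]
force: [-1.7, -1.6, 12.0]
gripper_width: 0.0581
gripper_force: 82.5
```

```bash
cat >> h.py <<'E'
c3,s3=3**.5/2,.5
Rz=R.from_euler('z',S[2]); XC=Rz.apply([c3,0,-s3]); ZC=Rz.apply([s3,0,c3]); SEAT=st([-.0007,0,.1388])
MC=tool(XC,-ZC)
def place(h,e): return SEAT+ZC*(h-.018)+XC*(-.0317-e)
E
python3 -m inch '[{"claw":1,"tx":0,"ty":0,"tz":-1,"wx":0,"wy":0,"wz":0},{"claw":1,"tx":0,"ty":0,"tz":-5,"wx":0,"wy":0,"wz":0},{"claw":1,"tx":0,"ty":0,"tz":-10,"wx":0,"wy":0,"wz":0},{"claw":1,"tx":0,"ty":0,"tz":-15,"wx":0,"wy":0,"wz":0},{"claw":1,"tx":0,"ty":0,"tz":-20,"wx":0,"wy":0,"wz":0},{"claw":1,"tx":0,"ty":0,"tz":-25,"wx":0,"wy":0,"wz":0},{"claw":1,"tx":0,"ty":0,"tz":-30,"wx":0,"wy":0,"wz":0},{"claw":1,"tx":0,"ty":0,"tz":-30,"wx":0,"wy":0,"wz":0},{"claw":1,"tx":0,"ty":0,"tz":-30,"wx":0,"wy":0,"wz":0}]'
python3 - <<'E'
from h import *
print(row([.52,-.19,.35],tool([1,-.006,0],[0,0,-1])))
for h in(.15,.05): print(place(h,.006),row(place(h,.006),MC))
s=snap('scene');h=cv2.cvtColor(s['frame'],cv2.COLOR_BGR2HSV);m=cv2.inRange(h,(0,150,60),(6,255,255));v,u=np.nonzero(m)
P=np.array([world(s,i,j) for i,j in zip(u,v)]);P=P[~np.isnan(P).any(1)];P=P[(P[:,2]>.31)&(P[:,1]>.1)]
p=np.linalg.lstsq(np.c_[P[:,:2]-[.468,.188],np.ones(len(P))],P[:,2],rcond=None)[0];print(len(P),p,P.min(0),P.max(0))
E
```

```text
time: 15.65
tcp_pos: [0.436, 0.1875, 0.3566]
eef_rot: [1.0, 0.008, 0.002, -0.0]
force: [0.9, -0.3, -2.4]
gripper_width: 0.0578
gripper_force: 86.2
({'tx': 7.82, 'ty': 37.87, 'tz': 0.66}, {'wx': -0.001, 'wy': -0.003, 'wz': 0.021}, 'rows', np.float64(7.7))
[ 0.57465025 -0.1911959   0.27196535] ({'tx': 13.26, 'ty': 38.08, 'tz': 8.48}, {'wx': 0.005, 'wy': -0.527, 'wz': 0.021}, 'rows', np.float64(8.2))
[ 0.52465115 -0.19089591  0.18536281] ({'tx': 8.24, 'ty': 37.98, 'tz': 17.12}, {'wx': 0.005, 'wy': -0.527, 'wz': 0.021}, 'rows', np.float64(8.5))
1410 [-0.00915019 -0.00839204  0.38070605] [0.39948531 0.15873974 0.37342019] [0.54507693 0.22055004 0.43265991]
```

```bash
python3 -m inch '[{"claw":1,"tx":7.8,"ty":37.9,"tz":0,"wx":0,"wy":0,"wz":0.021},{"claw":1,"tx":7.8,"ty":37.9,"tz":0,"wx":0,"wy":0,"wz":0.021},{"claw":1,"tx":7.8,"ty":37.9,"tz":0,"wx":0,"wy":0,"wz":0.021},{"claw":1,"tx":7.8,"ty":37.9,"tz":0,"wx":0,"wy":0,"wz":0.021},{"claw":1,"tx":7.8,"ty":37.9,"tz":0,"wx":0,"wy":0,"wz":0.021},{"claw":1,"tx":7.8,"ty":37.9,"tz":0,"wx":0,"wy":0,"wz":0.021},{"claw":1,"tx":7.8,"ty":37.9,"tz":0,"wx":0,"wy":0,"wz":0.021},{"claw":1,"tx":7.8,"ty":37.9,"tz":0,"wx":0,"wy":0,"wz":0.021},{"claw":1,"tx":13.3,"ty":38.1,"tz":6,"wx":0.005,"wy":-0.527,"wz":0.021},{"claw":1,"tx":13.3,"ty":38.1,"tz":6,"wx":0.005,"wy":-0.527,"wz":0.021},{"claw":1,"tx":13.3,"ty":38.1,"tz":6,"wx":0.005,"wy":-0.527,"wz":0.021},{"claw":1,"tx":13.3,"ty":38.1,"tz":6,"wx":0.005,"wy":-0.527,"wz":0.021},{"claw":1,"tx":13.3,"ty":38.1,"tz":6,"wx":0.005,"wy":-0.527,"wz":0.021},{"claw":1,"tx":13.3,"ty":38.1,"tz":6,"wx":0.005,"wy":-0.527,"wz":0.021}]'
python3 - <<'E'
from h import *
for h in(.15,.05): print(row(place(h,.006),MC))
print(np.round(get_obs()['joints'],2))
E
```

```text
time: 17.1
tcp_pos: [0.5747, -0.1915, 0.293]
eef_rot: [0.965, -0.003, -0.261, -0.0]
force: [-0.5, 0.2, -0.3]
gripper_width: 0.0576
gripper_force: 86.1
({'tx': 1.06, 'ty': -0.03, 'tz': 1.82}, {'wx': 0.001, 'wy': 0.005, 'wz': -0.001}, 'rows', np.float64(0.4))
({'tx': 1.1, 'ty': -0.04, 'tz': 11.82}, {'wx': 0.001, 'wy': 0.005, 'wz': -0.001}, 'rows', np.float64(2.4))
[-0.02  0.59  0.31  1.35 -0.03  1.74 -1.29]
```

```bash
python3 -m inch '[{"claw":1,"tx":1.1,"ty":0,"tz":4,"wx":0,"wy":0.005,"wz":0},{"claw":1,"tx":1.1,"ty":0,"tz":8,"wx":0,"wy":0.005,"wz":0},{"claw":1,"tx":1.1,"ty":0,"tz":11,"wx":0,"wy":0.005,"wz":0},{"claw":1,"tx":1.1,"ty":0,"tz":11.8,"wx":0,"wy":0.005,"wz":0},{"claw":1,"tx":1.1,"ty":0,"tz":11.8,"wx":0,"wy":0.005,"wz":0},{"claw":1,"tx":1.1,"ty":0,"tz":11.8,"wx":0,"wy":0.005,"wz":0}]'
cat > meas.py <<'E'
from h import *
print(row(place(0,.006),MC))
for n in('scene','side'):
    s=snap(n);h=cv2.cvtColor(s['frame'],cv2.COLOR_BGR2HSV);m=cv2.inRange(h,(0,150,60),(6,255,255));v,u=np.nonzero(m)
    P=np.array([world(s,i,j) for i,j in zip(u,v)]);P=P[~np.isnan(P).any(1)]
    L=(P-SEAT)@np.array([XC,Rz.apply([0,1,0]),ZC]).T
    L=L[(abs(L[:,0])<.1)&(abs(L[:,1])<.05)&(abs(L[:,2]-.03)<.06)]; z=np.median(L[:,2]); T=L[abs(L[:,2]-z)<.006]
    p=np.linalg.lstsq(np.c_[T[:,:2],np.ones(len(T))],T[:,2],rcond=None)[0]
    print(n,len(L),'top plane',p.round(4),T.min(0).round(4),T.max(0).round(4),cv2.minAreaRect((T[:,:2]*1000).astype(np.float32)))
    bx=(180,230,270,360) if n=='scene' else (360,250,450,350)
    V=np.array([world(s,i,j) for j in range(bx[1],bx[3]) for i in range(bx[0],bx[2])]);V=V[~np.isnan(V).any(1)]
    L=(V-SEAT)@np.array([XC,Rz.apply([0,1,0]),ZC]).T
    k=L[(abs(L[:,2])<.006)&(abs(L[:,1])<.04)&(L[:,0]<.075)&(L[:,0]>-.1)&(abs(L[:,0]+.005)>.02)]
    if len(k)>30: print(' rails',len(k),np.polyfit(k[:,0],k[:,2],1),cv2.minAreaRect((k[:,:2]*1000).astype(np.float32)))
    k=L[(abs(L[:,2]-.011)<.008)&(abs(L[:,1])<.03)&(L[:,0]<.095)&(L[:,0]>.06)]
    if len(k)>5: print(' stop',len(k),k.min(0),k.max(0))
E
python3 meas.py
python3 -c "
from h import *
s=load('side');cv2.imwrite('pics/f.png',cv2.resize(s['frame'][150:350,290:550],None,fx=3,fy=3))"
```

```text
time: 17.7
tcp_pos: [0.5262, -0.1916, 0.1896]
eef_rot: [0.967, -0.003, -0.256, -0.0]
force: [0.5, -0.5, -1.1]
gripper_width: 0.0579
gripper_force: 86.1
({'tx': 0.05, 'ty': -0.07, 'tz': 5.45}, {'wx': 0.001, 'wy': -0.006, 'wz': -0.001}, 'rows', np.float64(1.1))
scene 896 top plane [-0.0051  0.0101  0.0609] [ 0.0062 -0.0282  0.0577] [0.0689 0.031  0.0637] ((37.412452697753906, 1.4760456085205078), (62.85487747192383, 58.88256072998047), 0.49751514196395874)
 stop 113 [ 0.07351914 -0.02298276  0.00312325] [0.0825816  0.02626933 0.01883875]
side 394 top plane [0.0117 0.0082 0.0577] [-0.082  -0.0322  0.0519] [0.0695 0.0293 0.0623] ((-6.563079833984375, -1.2063865661621094), (151.47421264648438, 60.20980453491211), 0.7381821274757385)
 rails 474 [ 0.02218418 -0.00053954] ((-11.884223937988281, -0.9799976348876953), (172.77719116210938, 49.701847076416016), 0.5615205764770508)
 stop 89 [ 0.06805148 -0.02299392  0.00309083] [0.08132977 0.02201613 0.01726122]
```

View pics/f.png

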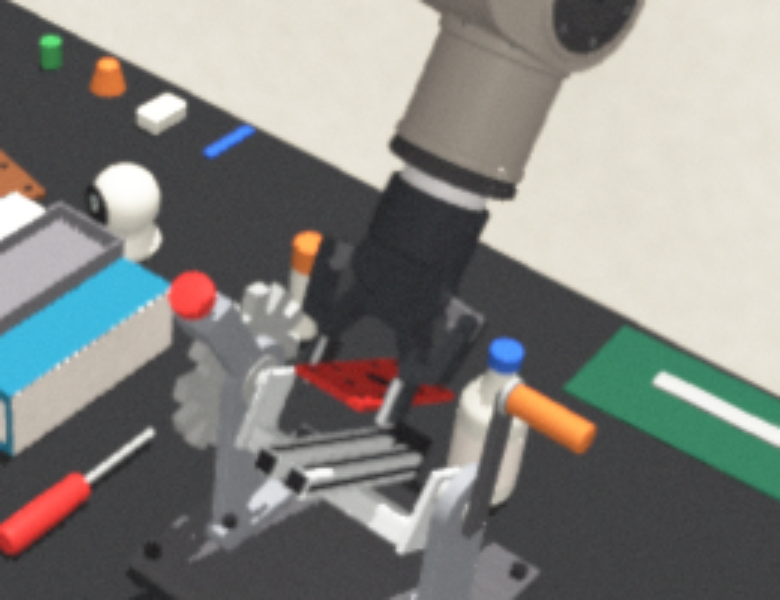

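The view shows the plate (370,382) held parallel above the rails. It is within 0.3 mm of their middle and about 5 mm short of the stop. Lowering now.

```bash
python3 -m inch '[{"claw":1,"tx":0,"ty":0,"tz":2.5,"wx":0,"wy":-0.004,"wz":0},{"claw":1,"tx":0,"ty":0,"tz":4,"wx":0,"wy":-0.004,"wz":0},{"claw":1,"tx":0,"ty":0,"tz":4.6,"wx":0,"wy":-0.004,"wz":0},{"claw":1,"tx":0,"ty":0,"tz":5,"wx":0,"wy":-0.004,"wz":0},{"claw":1,"tx":0,"ty":0,"tz":5,"wx":0,"wy":-0.004,"wz":0},{"claw":1,"tx":0,"ty":0,"tz":5,"wx":0,"wy":-0.004,"wz":0}]'
python3 -m inch '[{"claw":1,"tx":0,"ty":0,"tz":0.1,"wx":0,"wy":0,"wz":0},{"claw":1,"tx":0,"ty":0,"tz":0.2,"wx":0,"wy":0,"wz":0},{"claw":1,"tx":0,"ty":0,"tz":0.3,"wx":0,"wy":0,"wz":0},{"claw":1,"tx":0,"ty":0,"tz":0.3,"wx":0,"wy":0,"wz":0}]'
python3 -c "
from h import *
print(row(place(0,.006),MC))"
```

```text
time: 18.4
tcp_pos: [0.5009, -0.1913, 0.145]
eef_rot: [0.966, -0.003, -0.259, -0.0]
force: [0.4, -0.1, -1.3]
gripper_width: 0.0579
gripper_force: 86.2
time: 18.8
tcp_pos: [0.4997, -0.1913, 0.1428]
eef_rot: [0.966, -0.003, -0.259, -0.0]
force: [3.2, 1.6, 10.0]
gripper_width: 0.0579
gripper_force: 87.2
({'tx': 0.03, 'ty': -0.05, 'tz': 0.07}, {'wx': 0.001, 'wy': -0.001, 'wz': -0.001}, 'rows', np.float64(0.0))
```

```bash
python3 -m inch '[{"claw":1,"tx":0.15,"ty":0,"tz":-0.05,"wx":0,"wy":0,"wz":0},{"claw":1,"tx":0.3,"ty":0,"tz":-0.05,"wx":0,"wy":0,"wz":0},{"claw":1,"tx":0.4,"ty":0,"tz":-0.05,"wx":0,"wy":0,"wz":0},{"claw":1,"tx":0.4,"ty":0,"tz":-0.05,"wx":0,"wy":0,"wz":0}]'
python3 -c "
from h import *
o=get_obs();print(row(place(0,.0),MC),'f along',np.dot(o['force'],XC),'norm',np.dot(o['force'],ZC))"
```

```text
time: 19.2
tcp_pos: [0.503, -0.1914, 0.141]
eef_rot: [0.966, -0.003, -0.259, -0.0]
force: [1.8, -0.8, 8.2]
gripper_width: 0.0578
gripper_force: 87.0
({'tx': 0.26, 'ty': -0.06, 'tz': 0.08}, {'wx': 0.001, 'wy': 0.001, 'wz': -0.001}, 'rows', np.float64(0.1)) f along -2.521143658287804 norm 7.967071073908716
```

```bash
python3 -m inch '[{"claw":1,"tx":0.1,"ty":0,"tz":0,"wx":0,"wy":0,"wz":0},{"claw":1,"tx":0.2,"ty":0,"tz":0,"wx":0,"wy":0,"wz":0},{"claw":1,"tx":0.2,"ty":0,"tz":0,"wx":0,"wy":0,"wz":0}]'
python3 -c "
from h import *
o=get_obs();print(row(place(0,.0),MC),'f along',np.dot(o['force'],XC),'norm',np.dot(o['force'],ZC))"
python3 -m inch '[{"claw":1,"tx":0.1,"ty":0,"tz":0,"wx":0,"wy":0,"wz":0},{"claw":1,"tx":0.1,"ty":0,"tz":0,"wx":0,"wy":0,"wz":0}]'
python3 -c "
from h import *
o=get_obs();print(row(place(0,.0),MC),'f along',np.dot(o['force'],XC),'norm',np.dot(o['force'],ZC))"
```

```text
time: 19.5
tcp_pos: [0.5047, -0.1914, 0.1401]
eef_rot: [0.966, -0.003, -0.259, -0.0]
force: [0.6, 0.1, 9.6]
gripper_width: 0.0579
gripper_force: 87.1
({'tx': 0.06, 'ty': -0.06, 'tz': 0.08}, {'wx': 0.001, 'wy': 0.001, 'wz': -0.001}, 'rows', np.float64(0.0)) f along -4.299545031917625 norm 8.552469576048829
time: 19.7
tcp_pos: [0.5053, -0.1914, 0.1397]
eef_rot: [0.966, -0.003, -0.259, -0.0]
force: [-0.6, 1.4, 12.6]
gripper_width: 0.0581
gripper_force: 87.2
({'tx': -0.0, 'ty': -0.07, 'tz': 0.08}, {'wx': 0.001, 'wy': 0.001, 'wz': -0.001}, 'rows', np.float64(0.0)) f along -6.843633135926421 norm 10.65533834548708
```

```bash
python3 -m inch '[{"claw":1,"tx":0.1,"ty":0,"tz":0,"wx":0,"wy":0,"wz":0},{"claw":1,"tx":0.1,"ty":0,"tz":0,"wx":0,"wy":0,"wz":0}]'
python3 -c "
from h import *
o=get_obs();print('f along',np.dot(o['force'],XC),'norm',np.dot(o['force'],ZC))"
python3 -m inch '[{"claw":1,"tx":0.1,"ty":0,"tz":0,"wx":0,"wy":0,"wz":0},{"claw":1,"tx":0.1,"ty":0,"tz":0,"wx":0,"wy":0,"wz":0}]'
python3 -c "
from h import *
o=get_obs();print('f along',np.dot(o['force'],XC),'norm',np.dot(o['force'],ZC))"
```

```text
time: 19.9
tcp_pos: [0.5054, -0.1914, 0.1397]
eef_rot: [0.966, -0.003, -0.26, -0.0]
force: [-6.6, 1.5, 19.2]
gripper_width: 0.0575
gripper_force: 87.5
f along -15.272383809894581 norm 13.319217985517838
time: 20.1
tcp_pos: [0.5054, -0.1914, 0.1396]
eef_rot: [0.965, -0.004, -0.261, -0.001]
force: [-11.5, 2.3, 26.1]
gripper_width: 0.058
gripper_force: 87.8
f along -23.054312823263924 norm 16.858580027459677
```

```bash
python3 -m inch '[{"claw":1,"tx":-0.12,"ty":0,"tz":-0.08,"wx":0,"wy":0,"wz":0},{"claw":1,"tx":-0.12,"ty":0,"tz":-0.08,"wx":0,"wy":0,"wz":0},{"claw":0.15,"tx":-0.12,"ty":0,"tz":-0.08,"wx":0,"wy":0,"wz":0},{"claw":0,"tx":-0.12,"ty":0,"tz":-0.08,"wx":0,"wy":0,"wz":0},{"claw":0,"tx":-0.12,"ty":0,"tz":-0.08,"wx":0,"wy":0,"wz":0},{"claw":0,"tx":-0.12,"ty":0,"tz":-0.08,"wx":0,"wy":0,"wz":0},{"claw":0,"tx":-0.12,"ty":0,"tz":-0.08,"wx":0,"wy":0,"wz":0}]'
python3 -m inch '[{"claw":0,"tx":0,"ty":0,"tz":-1,"wx":0,"wy":0,"wz":0},{"claw":0,"tx":0,"ty":0,"tz":-3,"wx":0,"wy":0,"wz":0},{"claw":0,"tx":0,"ty":0,"tz":-6,"wx":0,"wy":0,"wz":0},{"claw":0,"tx":0,"ty":0,"tz":-10,"wx":0,"wy":0,"wz":0},{"claw":0,"tx":0,"ty":0,"tz":-15,"wx":0,"wy":0,"wz":0},{"claw":0,"tx":0,"ty":0,"tz":-18,"wx":0,"wy":0,"wz":0},{"claw":0,"tx":0,"ty":0,"tz":-18,"wx":0,"wy":0,"wz":0}]'
python3 meas.py
python3 -c "
from h import *
a=load('side');b=load('scene')
g=[cv2.resize(f[y:y+150,x:x+130],None,fx=3,fy=3) for f,x,y in((a['frame'],340,220),(b['frame'],160,200))]
cv2.imwrite('pics/g.png',np.hstack(g))"
```

```text
time: 20.8
tcp_pos: [0.5062, -0.1912, 0.1389]
eef_rot: [0.966, -0.003, -0.26, -0.0]
force: [0.0, -0.4, -0.2]
gripper_width: 0.0853
gripper_force: 0.0
time: 21.5
tcp_pos: [0.5991, -0.1917, 0.2986]
eef_rot: [0.966, -0.003, -0.257, 0.0]
force: [-0.6, 0.2, -0.3]
gripper_width: 0.0851
gripper_force: 0.0
({'tx': -0.87, 'ty': -0.08, 'tz': 18.53}, {'wx': 0.002, 'wy': -0.004, 'wz': -0.0}, 'rows', np.float64(3.7))
scene 625 top plane [0.0138 0.0145 0.0079] [ 0.0292 -0.0282  0.0047] [0.0765 0.0322 0.0125] ((52.826393127441406, 2.0453319549560547), (47.30389404296875, 60.27238082885742), 0.2600333094596863)
 stop 324 [ 0.0603772  -0.0280011   0.00482959] [0.08253374 0.02934532 0.01864976]
side 595 top plane [ 0.031  -0.007   0.0058] [-0.0766 -0.0314 -0.0002] [0.0743 0.0313 0.0095] ((-1.1250839233398438, 0.17138671875), (150.7251739501953, 61.85179901123047), 1.3727391958236694)
 rails 405 [0.02795018 0.00284182] ((-10.898078918457031, -0.7240219116210938), (170.08424377441406, 60.65317916870117), 1.1859022378921509)
 stop 121 [ 0.06041112 -0.02891389  0.00319232] [0.08176308 0.02501539 0.01691353]
```

View pics/g.png

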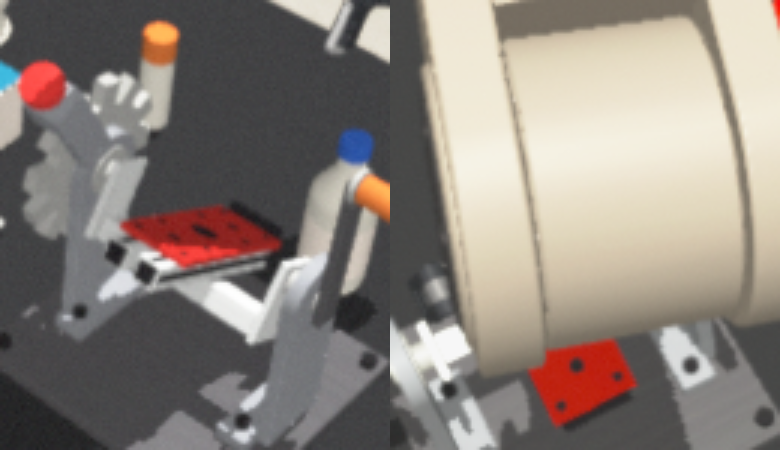

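```bash
python3 -c "
from h import *
print(close_job())"
```

```text
the job is handed in; nothing more can be done
None
```

I set the cradle to 30 degrees with the pin pushed home, then laid the smaller red plate flat along the rails, within about 1 mm of centre and its lower end against the stop; the job is handed in at about 21.6 s, and I saw nothing else disturbed.

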